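Chock the rolling pin on the draining board

ROBOT

A 6-joint arm with a two-finger parallel gripper is mounted at the origin on a cart in front of the work surface, level with it; the furniture and walls round the work are solid. World frame = base frame: x ahead of the robot, y to its left, z up, the work surface at z = 0. Lengths are in m, angles in rad, forces in N, time in s.
With the tool pointing down it reaches from about 0.35 to 0.975 m from the base axis. Payload 7.1 kg.
Tool frame: the origin (TCP) lies on the mounting face of the last link; the fingertips stand 182 mm ahead of it and the grasp point (between the pads) lies 163 mm ahead of it (r.grasp_offset is the z of the grasp point in the tool frame, in m); z points along the fingers, y is the line along which they close (so a half turn about z gives the same grasp; the last joint's range is limited). The gripper opens to 88 mm and grips with 3 to 60 N. Pads are 20 mm wide; open, the fingers measure 115 mm over their backs; the gripper's body (75 mm by 178 mm) begins 61 mm behind the grasp point.
Start: joints at [-1.14, 0.423, 1.63, -0, 1.089, -0.019], TCP at [0.272, -0.563, 0.405] pointing down, gripper open.
Joint ranges: [-3, 3], [-0.9, 2.11], [0.09, 2.58], [-1.31, 4.45], [0.11, 2.69], [-2.54, 2.54]. Speed limits (rad/s): [2.39, 2.39, 3.01, 3.14, 3.14, 3.14].

INTERFACE

Orientations are given as a rotation vector (axis times angle).
In Python, from workcell import r gives the robot as it stands. The module is installed in compiled form; this text tells all that it offers.
- The arm moves only by the tool arm_command, never from a script. Its argument "motion" is a list of rows, each a list of 6 numbers: the shift along the tool's x, y, z in mm, then the turn, a rotation vector about the tool's x, y, z in degrees. In form: [[dx, dy, dz, ax, ay, az], ...]. A call has 1 to 20 rows; each row is the pose to reach, as a shift and turn from the pose commanded when the call began, along the tool's axes at that moment; what a row does not reach only later rows make up. A row lasts 1/12 s, in which the tool goes at most 41.7 mm and 7.16 degrees, less where a joint would pass 70% of its speed; a pose out of reach is approached as far as the arm can. A call with a gripper value outside its range is refused whole. "grip" is the finger opening in mm, from 0 to 87.8, set as the call begins (left out, the last holds). The fingers move at their own pace and stop on an object; "squeeze" is the grip in N (left out, the last holds). Time passes only in rows, so rows that repeat a pose let the fingers close. It gives the time, the measured TCP pose, the force, the opening and the grip force at its end, in the units of the state.
- r.get_state(): the state, without advancing time (a new reading comes with each control period).
- r.grab_frame(name): name is "scene" or "top"; returns the picture (420x560x3 uint8, red, green, blue); there is no depth.
- r.calibration(name): a dict with "K" (3x3 intrinsics, pixels), "distortion" ([k1, k2, p1, p2, k3] as OpenCV has them; the pictures are not rectified), "extrinsics" (4x4, takes a point from world to camera coordinates). Camera axes: x right, y down, z forward; pixel columns grow to the right and rows downward; lengths in m; the calibration is good to about 2 mm. A picture is of the moment at which its call begins. calibration takes no time and is no camera call.
- r.sign_off(): hands the job in; it is judged then, once.
The state is a dict: "t": time; "joints": joint angles; "dq": joint speeds; "effort": joint torques, N m; "ee_pos": TCP position; "eef_rot": TCP orientation; "force": force on the tool from outside, world axes, zero at the start; "wrist_torque": the same for the moment, N m; "opening": finger opening in m; "finger_force": force on a finger pad.
Only numpy, scipy, OpenCV 4.12 (cv2) and the standard library are available. Lean on these libraries where they do the work, as an engineer would, in place of code of your own. Each camera call takes 0.05 s, during which the arm holds its last target. There are 200 camera calls.

TASK

Put the rolling pin on the sloping draining board to dry so that it cannot roll off. First set the two-footed wooden chock in the middle of the board's width, wholly on it and square across the fall with its wedge feet pointing uphill, and let go of it; only then take the pin from its leaning stand, lay it across the board just uphill, centred on the chock, hold it against the feet and only then let go, so that it stays put. Do not let the pin come down onto the worktop, and leave the garlic, the egg timer and the mug where they are.

Things in the scene. Friction and masses are not known exactly. Their poses are not given: they have to be found in the camera images.
- drainer: Fixed pale wooden draining board with dark grooves running down the fall, 200 mm (own x) by 240 mm (own y), no rim, left or right of the middle. Origin at worktop level under its centre, own z vertical. The top slopes 8 degrees: falls to own -y (low edge about 23 mm above the worktop), rises to own +y (high edge about 57 mm).
- drainer_top (a point): Centre of the board's sloping top, 40 mm above the worktop: x level, along the board's 200 mm side; y uphill along the slope; z square out of the top. The top reaches 100 mm either way in x and 120 mm either way in y.
- drainer_high_edge (a point): Middle of the board's high (uphill) edge, on top.
- chock: Loose dark wooden chock, 0.22 kg, on the worktop. Back bar 140 mm long (own x), 18 thick (own y -18 to 0), 28 high. Two wedge feet 35 mm wide, centred at own x -52 and +52, run from the bar to own y +48, sloping from 28 mm high to 2 mm at the tips; 69 mm free between them. Origin on the underside at own y 0, own z up. A pin lying against both feet has its axis about 58 mm before the origin (own y +58).
- chock_grip (a point): Middle of the chock's grip block, 35 mm above its underside. The block is 60 mm long (chock x), 18 mm thick (chock y: pinch it across this), its top 44 mm above the underside.
- stand: Fixed wooden stand, foot 200 mm (own x) by 80 mm. Two V saddles 100 mm apart hold the pin leaning in the own x-z plane, 35 degrees from level, high end to own +x (away from the robot), and a stop is under its low handle. Between the saddles (90 mm) the pin's sides are free; the beam below begins 38 mm from the pin's axis. Origin at worktop level under its centre, own z vertical.
- rolling_pin: Loose wooden rolling pin, about 0.28 kg: cylinder 50 mm in diameter, 130 mm long, with a red handle (23 mm diameter, 28 mm long) at each end, 186 mm overall. Origin at its centre, own x along its axis. Starts leaning in the stand, centre 100 mm above the worktop, own +x end up. It rolls freely. Lift it square to its axis, out of the saddles.
- garlic_1: Garlic bulb, 54 mm across, standing in front of the toaster. Leave alone. Origin under its centre.
- egg_timer: White round egg timer, 65 mm across, 50 mm high, on the hob. Leave alone. Origin under its centre.
- mug_2: Small upside-down mug with a pink band, 60 by 87 mm, 56 mm high, on the hob. Leave alone. Origin under its centre.

How it is judged:
By the outcome, as a careful person would: the job done as asked, in the order asked, and still so for the second after the job is handed in, with the robot touching nothing.
It also fails if it takes over 66 s, if anything falls off the work surface, if the arm or the gripper's body presses on something with over 40 N, if the wrist force passes 120 N, or if a joint passes its speed limit or range.

## Working session

There is one attempt and no reset: what is moved stays moved. The work goes in short steps, Python scripts to look and compute and a tool call to move; the robot and the scene stay as the last step left them, time stands still between calls to the robot, and variables do not carry over. Pictures are saved under pics/ and viewed, at most 14 in all, crops included, and the job is handed in when it is done.

Besides the shell and the picture viewer there is one more tool, called after "Request:" in YAML: its name, and indented under it one key for each argument. arm_command: Moves the arm, as the interface text tells. Its arguments: {"type":"object","properties":{"motion":{"type":"array"},"grip":{"type":"number"},"squeeze":{"type":"number"}},"required":["motion"]}

```bash
mkdir -p pics
python3 - <<'E'
from workcell import r
import cv2,numpy as np
for n in("scene","top"):
    cv2.imwrite(f"pics/{n}0.png",r.grab_frame(n)[:,:,::-1])
    c=r.calibration(n);print(n,c["K"],c["distortion"],np.round(c["extrinsics"],4), -c["extrinsics"][:3,:3].T@c["extrinsics"][:3,3])
print(r.get_state(),r.grasp_offset)
E
```

```text
scene [[489.74313554   0.         284.03205691]
 [  0.         489.74313554 204.1061524 ]
 [  0.           0.           1.        ]] [0.00706638 0.         0.         0.         0.        ] [[-0.8273 -0.5618 -0.0013  0.5298]
 [-0.2376  0.352  -0.9053  0.1821]
 [ 0.509  -0.7487 -0.4247  1.0067]
 [ 0.      0.      0.      1.    ]] [-0.03086128  0.98724133  0.5930329 ]
top [[401.02557991   0.         276.38320348]
 [  0.         401.02557991 210.92892284]
 [  0.           0.           1.        ]] [-0.02299811  0.          0.          0.          0.        ] [[-0.0097 -0.9995 -0.0313  0.1077]
 [-0.9927  0.0134 -0.1199  0.5739]
 [ 0.1202  0.0299 -0.9923  0.9677]
 [ 0.      0.      0.      1.    ]] [0.4544392  0.07097646 1.03237348]
{'t': 0.1, 'joints': array([-1.13999196e+00,  4.23753811e-01,  1.63057811e+00, -7.63083048e-06,
        1.08859770e+00, -1.89692832e-02]), 'dq': array([-0.00016469, -0.00019846, -0.00143527, -0.00020561, -0.00025864,
        0.00257582]), 'effort': array([-1.35926541e-03, -5.45622861e+01, -2.74326146e+01,  6.45035715e-02,
        1.88398099e-02, -3.68211965e-05]), 'ee_pos': array([ 0.27166541, -0.5626035 ,  0.40399983]), 'eef_rot': array([-3.06120963e+00, -7.00276598e-01,  4.39605088e-04]), 'force': array([-0.17860352, -0.77224442, -0.38887206]), 'wrist_torque': array([-0.00470849, -0.06647017, -0.03795359]), 'finger_force': 0.0, 'opening': 0.08780557959342832} 0.1633
```

View pics/scene0.png

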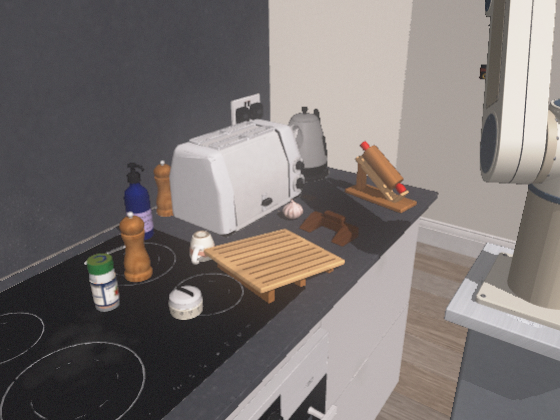

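View pics/top0.png

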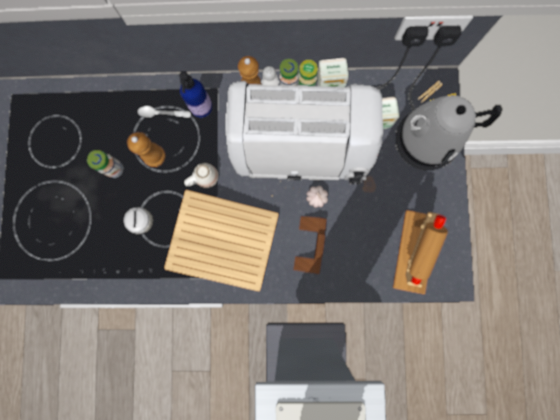

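The scene view shows the board at about (275,262), the chock at (330,228) and the pin in its stand at (380,170). In the top view they are at (222,240), (312,245) and (425,252). Next I'll crop both views and measure.

```bash
cat > h.py <<'E'
import cv2,numpy as np
from workcell import r
from scipy.spatial.transform import Rotation as R
C={n:r.calibration(n) for n in("scene","top")}
def ray(n,p):
    c=C[n];u=cv2.undistortPoints(np.array([[p]],float),c["K"],np.array(c["distortion"]))[0,0]
    E=c["extrinsics"];d=E[:3,:3].T@np.array([u[0],u[1],1]);return -E[:3,:3].T@E[:3,3],d/np.linalg.norm(d)
def onz(n,p,z):
    o,d=ray(n,p);return o+d*(z-o[2])/d[2]
def tri(ps,pt):
    o1,d1=ray("scene",ps);o2,d2=ray("top",pt)
    s=np.linalg.lstsq(np.c_[d1,-d2],o2-o1,rcond=None)[0]
    a,b=o1+d1*s[0],o2+d2*s[1];return (a+b)/2,np.linalg.norm(a-b)
def proj(n,X):
    c=C[n];E=c["extrinsics"];return cv2.projectPoints(np.atleast_2d(np.array(X,float)),cv2.Rodrigues(E[:3,:3])[0],E[:3,3],c["K"],np.array(c["distortion"]))[0][:,0]
E
python3 - <<'E'
from h import *
s=cv2.imread("pics/scene0.png");t=cv2.imread("pics/top0.png")
a=cv2.resize(s[110:310,190:430],None,fx=3.3,fy=3,interpolation=2)
cv2.imwrite("pics/sc1.png",cv2.resize(s[110:310,190:430],None,fx=3,fy=3,interpolation=2))
cv2.imwrite("pics/tp1.png",cv2.resize(t[180:310,150:450],None,fx=2.66,fy=2.66,interpolation=2))
for n,im,seed in(("scene",s,(275,262)),("top",t,(222,240))):
    h=cv2.cvtColor(im,cv2.COLOR_BGR2HSV)
    m=cv2.inRange(h,(8,90,90),(25,255,255));m=cv2.morphologyEx(m,cv2.MORPH_CLOSE,np.ones((7,7)))
    cs=cv2.findContours(m,0,2)[0]
    for c in cs:
        if cv2.contourArea(c)>300:
            print(n,cv2.contourArea(c),cv2.boundingRect(c),cv2.approxPolyDP(cv2.convexHull(c),3,True)[:,0].tolist())
E
```

```text
scene 1410.5 (119, 216, 34, 66) [[136, 216], [143, 222], [152, 272], [144, 280], [130, 281], [124, 274], [119, 225], [123, 218]]
scene 5837.0 (199, 211, 153, 93) [[351, 233], [342, 264], [269, 303], [199, 254], [313, 212], [329, 211], [344, 217]]
scene 667.5 (154, 164, 19, 53) [[166, 164], [172, 215], [162, 216], [157, 212], [154, 169]]
scene 2251.5 (345, 146, 72, 67) [[369, 147], [375, 146], [402, 177], [416, 202], [400, 212], [345, 191], [356, 158]]
top 703.0 (294, 217, 32, 55) [[325, 219], [320, 256], [309, 271], [294, 269], [301, 217]]
top 2867.0 (393, 210, 54, 84) [[406, 210], [436, 214], [446, 229], [424, 293], [393, 287]]
top 7670.5 (164, 189, 114, 100) [[186, 189], [277, 213], [259, 288], [164, 268]]
top 718.0 (127, 133, 38, 34) [[131, 134], [142, 133], [164, 153], [162, 162], [150, 166], [127, 145]]
top 435.0 (238, 56, 22, 28) [[241, 58], [255, 59], [259, 83], [242, 79], [238, 69]]
```

View pics/sc1.png

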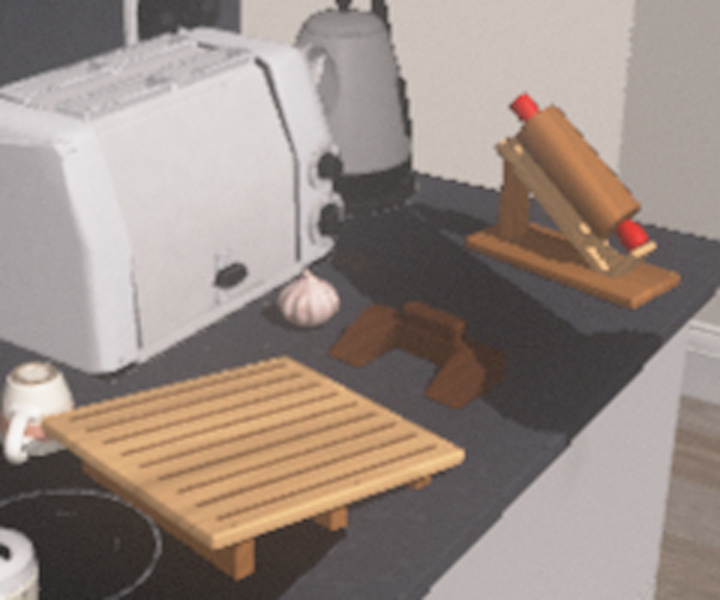

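View pics/tp1.png

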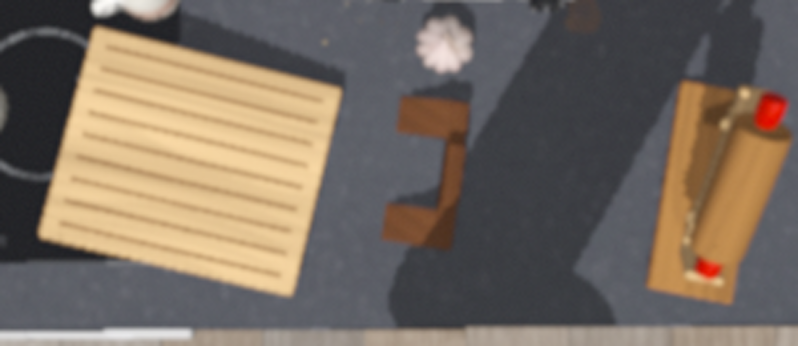

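```bash
cat > m.py <<'E'
from h import *
s2=lambda u,v:((u+.5)/3-.5+190,(v+.5)/3-.5+110)
t2=lambda u,v:((u+.5)/2.66-.5+150,(v+.5)/2.66-.5+180)
P=[]
for a,b in(((45,422),(96,27)),((288,357),(342,88)),((463,456),(294,296)),((215,540),(38,238))):
    X,e=tri(s2(*a),t2(*b));P.append(X);print("board",X.round(4),round(e,4))
P=np.array(P);print([round(np.linalg.norm(P[i]-P[i-1]),4) for i in range(4)],P.mean(0))
print("chock top outer corners/tips")
for b,z in(((469,98),.028),((451,248),.028),((400,97),.002),((398,131),.002),((387,206),.002),((383,238),.002),((441,205),.028),((445,133),.028)): print(b,onz("top",t2(*b),z).round(4))
for n in("top","scene"):
    im=cv2.imread(f"pics/{n}0.png");h=cv2.cvtColor(im,cv2.COLOR_BGR2HSV)
    m=cv2.inRange(h,(0,200,120),(4,255,255))|cv2.inRange(h,(176,200,120),(180,255,255))
    k,_,st,ce=cv2.connectedComponentsWithStats(m);print(n,[(st[i].tolist(),ce[i].round(1).tolist()) for i in range(1,k) if st[i][4]>15])
E
python3 m.py
```

```text
board [0.6283 0.3257 0.0526] 0.0025
board [0.5713 0.0962 0.0213] 0.002
board [0.3788 0.145  0.0173] 0.0046
board [0.4345 0.3769 0.0554] 0.0026
[np.float64(0.2004), np.float64(0.2385), np.float64(0.1986), np.float64(0.2415)] [0.50324122 0.23593839 0.03667138]
chock top outer corners/tips
(469, 98) [ 0.5603 -0.0233  0.028 ]
(451, 248) [ 0.4204 -0.0032  0.028 ]
(400, 97) [0.5649 0.041  0.002 ]
(398, 131) [0.5319 0.0435 0.002 ]
(387, 206) [0.4599 0.0552 0.002 ]
(383, 238) [0.4296 0.0595 0.002 ]
(441, 205) [0.4602 0.0052 0.028 ]
(445, 133) [5.275e-01 1.000e-04 2.800e-02]
top [([434, 216, 11, 12, 103], [438.8, 221.5]), ([412, 278, 8, 6, 33], [415.2, 280.7])]
scene []
```

```bash
cat >> h.py <<'E'
def Rt(xdir,zdown):  # tool x along xdir, z along zdown
    z=np.array(zdown,float);z/=np.linalg.norm(z);x=np.array(xdir,float);x-=z*(x@z);x/=np.linalg.norm(x)
    return np.c_[x,np.cross(z,x),z]
def go(name,g,Rw,back=0.):  # move numbers to bring grasp point to g (backed off along tool z)
    s=r.get_state();R0=R.from_rotvec(s["eef_rot"]).as_matrix();p=np.array(g)-Rw[:,2]*(r.grasp_offset+back)
    d=R0.T@(p-s["ee_pos"])*1e3;w=R.from_matrix(R0.T@Rw).as_rotvec(degrees=True)
    print(name,"shift",d.round(1),"turn",w.round(2),"rows>=",round(max(np.linalg.norm(d)/41.7,np.linalg.norm(w)/7.16),1))
E
python3 - <<'E'
from h import *
t2=lambda u,v:((u+.5)/2.66-.5+150,(v+.5)/2.66-.5+180)
P=[onz("top",t2(*b),z) for b,z in(((96,27),.0569),((342,88),.0233),((294,296),.0233),((38,238),.0569))]
P=np.array(P);print(P.round(4),P.mean(0),[round(np.linalg.norm(P[i]-P[i-1]),4) for i in range(4)])
u=P[0]+P[3]-P[1]-P[2];v=P[0]+P[1]-P[2]-P[3];print("yaw",np.degrees(np.arctan2(u[1],u[0]))-90,np.degrees(np.arctan2(v[1],v[0])))
im=cv2.imread("pics/scene0.png")[:,:,::-1].astype(int)
m=((im[...,0]>120)&(im[...,1]<60)&(im[...,2]<60)).astype(np.uint8)
k,_,st,ce=cv2.connectedComponentsWithStats(m);L=[(st[i].tolist(),ce[i]) for i in range(1,k) if st[i][4]>10];print(L)
L=[l for l in L if l[0][0]>340]
hi=min(L,key=lambda l:l[1][1])[1];lo=max(L,key=lambda l:l[1][1])[1]
A,ea=tri(hi,(438.8,221.5));B,eb=tri(lo,(415.2,280.7));d=A-B
print("hi",A,ea,"lo",B,eb,"mid",(A+B)/2,"len",np.linalg.norm(d),"elev",np.degrees(np.arcsin(d[2]/np.linalg.norm(d))),"yaw",np.degrees(np.arctan2(d[1],d[0])))
c,s=np.cos(np.radians(-8)),np.sin(np.radians(-8))
Rw=Rt((c,s,0),(0,0,-1));go("above chock",(.4907,-.0055,.035),Rw,.10)
E
```

```text
[[0.6285 0.3254 0.0569]
 [0.572  0.0967 0.0233]
 [0.3772 0.1435 0.0233]
 [0.4335 0.3757 0.0569]] [0.50280022 0.23529665 0.0401    ] [np.float64(0.2014), np.float64(0.238), np.float64(0.2003), np.float64(0.2413)]
yaw -13.75970554639592 -13.988390102452447
[([396, 185, 6, 8, 20], array([398.4, 188.8]))]
hi [ 0.50151911 -0.33522861 -0.0063496 ] 0.09856676594978107 lo [ 0.40498213 -0.22771773  0.05373231] 0.009885968217821454 mid [ 0.45325062 -0.28147317  0.02369135] len 0.15648583660771034 elev -22.578245504805064 yaw -48.07845985924661
above chock shift [ 439.5 -406.3  106.3] turn [-7.000e-02  2.000e-02  3.377e+01] rows>= 14.6
```

Request:
arm_command:
  motion:
    - [440,-406,106,0,0,33.8]
    - [440,-406,106,0,0,33.8]
    - [440,-406,106,0,0,33.8]
    - [440,-406,106,0,0,33.8]
    - [440,-406,106,0,0,33.8]
    - [440,-406,106,0,0,33.8]
    - [440,-406,106,0,0,33.8]
    - [440,-406,106,0,0,33.8]
    - [440,-406,106,0,0,33.8]
    - [440,-406,106,0,0,33.8]
    - [440,-406,106,0,0,33.8]
    - [440,-406,106,0,0,33.8]
    - [440,-406,106,0,0,33.8]
    - [440,-406,106,0,0,33.8]
    - [440,-406,106,0,0,33.8]
    - [440,-406,106,0,0,33.8]
    - [440,-406,106,0,0,33.8]
    - [440,-406,106,0,0,33.8]
  grip: 60

```text
t: 1.6
ee_pos: [0.4911, -0.006, 0.2985]
eef_rot: [3.134, -0.219, -0.001]
force: [-0.5, 0.1, 0.4]
opening: 0.0603
finger_force: 0.0
```

Run:
```python
from h import *
f={n:r.grab_frame(n)[:,:,::-1] for n in("scene","top")}
for n in f: cv2.imwrite(f"pics/{n}2.png",f[n])
a=cv2.resize(f["scene"][130:280,200:420],None,fx=3,fy=3,interpolation=2)[:,:660]
cv2.imwrite("pics/s2c.png",a)
c,s=np.cos(np.radians(-8)),np.sin(np.radians(-8))
Rw=Rt((c,s,0),(0,0,-1));go("at chock",(.4907,-.0055,.035),Rw)
print(r.get_state()["ee_pos"],proj("scene",[[.4907,-.0055,.044],[.492,.0035,0]]),proj("scene",[[.4907,-.0055,.135-.019]]))
```

```text
at chock shift [ -0.5  -1.3 100.5] turn [ 0.01  0.02 -0.1 ] rows>= 2.4
[ 0.49108351 -0.0068057   0.29876013] [[334.08221167 213.45051876]
 [331.20728339 230.0250662 ]] [[335.30958774 187.33001829]]
```

View pics/s2c.png

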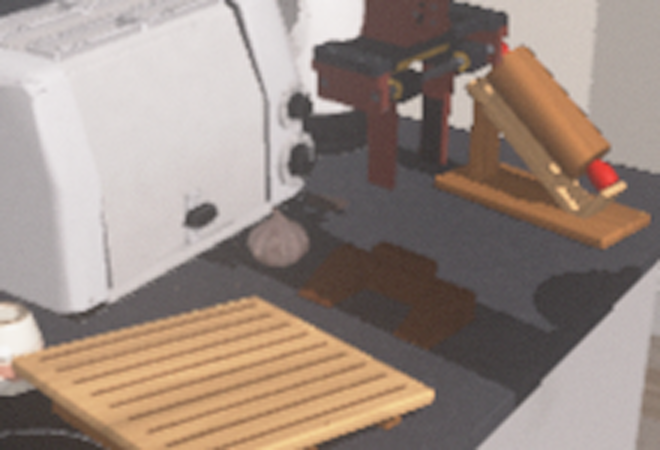

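The block top sits at about (335,215) px in the scene view, against a predicted (334,213), so it's clear to descend and grip.

Request:
arm_command:
  motion:
    - [0,-1,30,0,0,0]
    - [0,-1,60,0,0,0]
    - [0,-1,85,0,0,0]
    - [0,-1,100,0,0,0]
    - [0,-1,100,0,0,0]
    - [0,-1,100,0,0,0]

```text
t: 2.2
ee_pos: [0.4913, -0.0059, 0.1985]
eef_rot: [3.134, -0.223, -0.003]
force: [-0.3, 0.9, 0.3]
opening: 0.0601
finger_force: 0.0
```

Request:
arm_command:
  motion:
    - [0,0,0,0,0,0]
    - [0,0,0,0,0,0]
    - [0,0,0,0,0,0]
    - [0,0,0,0,0,0]
    - [0,0,0,0,0,0]
    - [0,0,0,0,0,0]
    - [0,0,0,0,0,0]
    - [0,0,0,0,0,0]
    - [0,0,0,0,0,0]
    - [0,0,0,0,0,0]
  grip: 5
  squeeze: 25

```text
t: 3.03
ee_pos: [0.4917, -0.0049, 0.199]
eef_rot: [3.134, -0.22, 0.001]
force: [-1.1, -1.7, 5.5]
opening: 0.0179
finger_force: 25.0
```

Request:
arm_command:
  motion:
    - [0,0,-15,0,0,0]
    - [0,0,-40,0,0,0]
    - [0,0,-75,0,0,0]
    - [0,0,-100,0,0,0]
    - [0,0,-100,0,0,0]
    - [0,0,-100,0,0,0]

```text
t: 3.53
ee_pos: [0.4918, -0.0048, 0.2994]
eef_rot: [-3.134, 0.22, -0.004]
force: [-0.9, -0.1, -2.5]
opening: 0.0178
finger_force: 25.0
```

```bash
cat >> h.py <<'E'
T=np.array([.5028,.2353,.040]);ya=np.radians(-13.9);tl=np.radians(8)
xb=np.array([np.cos(ya),np.sin(ya),0]);hy=np.array([-np.sin(ya),np.cos(ya),0])
yb=hy*np.cos(tl)+np.array([0,0,np.sin(tl)]);nb=np.cross(xb,yb)
bp=lambda x,y,z:T+(x*xb+y*yb+z*nb)/1e3
Rb=Rt(xb,-nb)
E
python3 - <<'E'
from h import *
s=r.get_state();print(s["opening"],s["finger_force"],s["force"])
go("above",bp(0,-39,35),Rb,.06);go("at",bp(0,-39,35),Rb)
E
```

```text
0.017819064914925867 24.97676745057106 [-0.92906753 -0.0747551  -2.51408892]
above shift [ -30.3 -165.2    9. ] turn [7.97 0.26 5.88] rows>= 4.0
at shift [ -29.6 -173.4   68.5] turn [7.97 0.26 5.88] rows>= 4.5
```

Request:
arm_command:
  motion:
    - [-8,-41,2,2,0,1.5]
    - [-15,-82,4,4,0.1,3]
    - [-23,-123,6,6,0.2,4.5]
    - [-30,-155,8,8,0.26,5.9]
    - [-30.3,-165.2,9,8,0.26,5.9]
    - [-30.3,-165.2,9,8,0.26,5.9]
    - [-30.3,-165.2,9,8,0.26,5.9]
    - [-30.3,-165.2,9,8,0.26,5.9]

```text
t: 4.2
ee_pos: [0.4843, 0.162, 0.2886]
eef_rot: [-2.982, 0.365, -0.019]
force: [0.1, 0.2, -2.1]
opening: 0.0177
finger_force: 25.0
```

Run:
```python
from h import *
s=r.get_state();print(s["opening"],s["finger_force"],s["force"])
go("at",bp(0,-39,35),Rb)
f={n:r.grab_frame(n)[:,:,::-1] for n in("scene","top")}
for n in f: cv2.imwrite(f"pics/{n}3.png",f[n])
a=cv2.resize(f["scene"][130:310,180:440],None,fx=3,fy=3,interpolation=2)
cv2.imwrite("pics/s3c.png",a)
```

```text
0.017693073476158675 24.976823329925537 [ 0.06083175  0.24397331 -2.09360433]
at shift [ 0.6 -1.3 58.4] turn [ 0.1   0.24 -0.07] rows>= 1.4
```

View pics/s3c.png

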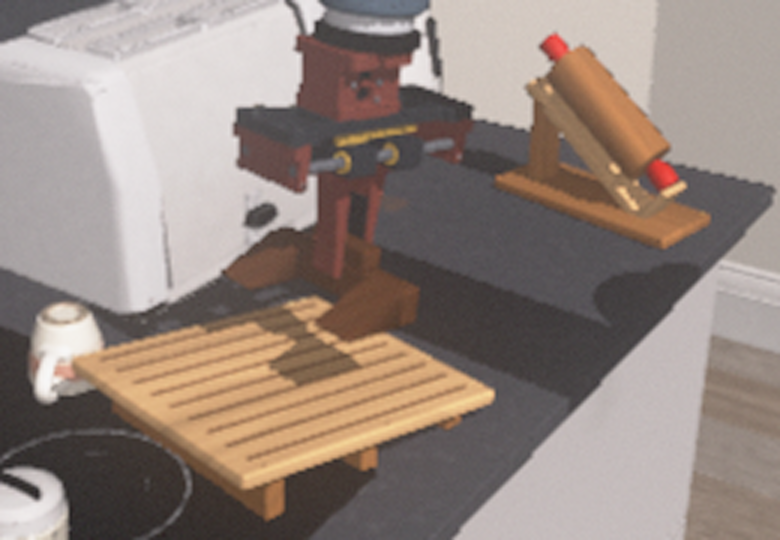

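The chock hangs level with the slope above the low half of the board, with its feet pointing uphill and the mug clear. I'll lower it slowly until it touches.

Request:
arm_command:
  motion:
    - [0,-1,25,0,0,0]
    - [0,-1,45,0,0,0]
    - [0,-1,52,0,0,0]
    - [0,-1,54,0,0,0]
    - [0,-1,54,0,0,0]
    - [0,-1,54,0,0,0]

```text
t: 4.8
ee_pos: [0.487, 0.1709, 0.237]
eef_rot: [-2.98, 0.365, -0.023]
force: [-0.0, 0.1, -1.0]
opening: 0.0179
finger_force: 25.0
```

Request:
arm_command:
  motion:
    - [0,0,1,0,0,0]
    - [0,0,2,0,0,0]
    - [0,0,3,0,0,0]
    - [0,0,3,0,0,0]

```text
t: 5.13
ee_pos: [0.4867, 0.1716, 0.2336]
eef_rot: [-2.98, 0.364, -0.022]
force: [0.2, -0.6, -2.8]
opening: 0.018
finger_force: 25.0
```

Request:
arm_command:
  motion:
    - [0,0,1,0,0,0]
    - [0,0,2,0,0,0]
    - [0,0,2,0,0,0]

```text
t: 5.38
ee_pos: [0.4868, 0.1719, 0.2316]
eef_rot: [-2.98, 0.364, -0.022]
force: [-1.0, -0.1, 1.8]
opening: 0.018
finger_force: 25.0
```

Run:
```python
from h import *
go("at",bp(0,-39,35),Rb);print(r.get_state()["force"])
```

```text
at shift [0.3 0.9 0.6] turn [-0.01  0.14 -0.05] rows>= 0.0
[-0.99123033 -0.12033657  1.80687092]
```

Contact: the vertical force went from −2.8 to +1.8 N. I'll press half a millimetre further, release and back off along the tool axis.

Request:
arm_command:
  motion:
    - [0,0,0.5,0,0,0]
    - [0,0,0.5,0,0,0]
    - [0,0,0.5,0,0,0]

```text
t: 5.63
ee_pos: [0.4868, 0.1719, 0.2316]
eef_rot: [-2.98, 0.364, -0.022]
force: [-3.6, -2.3, 9.1]
opening: 0.0181
finger_force: 25.0
```

Request:
arm_command:
  motion:
    - [0,0,0,0,0,0]
    - [0,0,0,0,0,0]
    - [0,0,0,0,0,0]
    - [0,0,0,0,0,0]
    - [0,0,0,0,0,0]
  grip: 42

```text
t: 6.05
ee_pos: [0.4868, 0.172, 0.2308]
eef_rot: [-2.98, 0.364, -0.022]
force: [-1.1, -1.0, -0.4]
opening: 0.0416
finger_force: 0.0
```

Request:
arm_command:
  motion:
    - [0,0,-15,0,0,0]
    - [0,0,-45,0,0,0]
    - [0,0,-85,0,0,0]
    - [0,0,-120,0,0,0]
    - [0,40,-140,0,0,0]
    - [0,80,-150,-4,0,0]
    - [0,120,-160,-8,0,0]
    - [0,160,-160,-8,0,0]
    - [0,200,-160,-8,0,0]
    - [0,220,-160,-8,0,0]
    - [0,220,-160,-8,0,0]
    - [0,220,-160,-8,0,0]

```text
t: 7.05
ee_pos: [0.4291, -0.062, 0.3587]
eef_rot: [-3.117, 0.385, 0.004]
force: [-0.5, 0.6, -0.6]
opening: 0.042
finger_force: 0.0
```

Run:
```python
from h import *
f={n:r.grab_frame(n)[:,:,::-1] for n in("scene","top")}
for n in f: cv2.imwrite(f"pics/{n}4.png",f[n])
a=cv2.resize(f["scene"][140:310,190:440],None,fx=3,fy=3,interpolation=2)[:,:460]
b=cv2.resize(f["top"][180:310,155:285],None,fx=2.6,fy=4,interpolation=2)[:510]
b=cv2.resize(f["top"][180:310,155:285],(510,510),interpolation=2)[:,:340]
cv2.imwrite("pics/s4c.png",a);cv2.imwrite("pics/t4c.png",cv2.resize(f["top"][180:310,155:285],None,fx=4.5,fy=4.5,interpolation=2))
```

```text
(no output)
```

View pics/t4c.png

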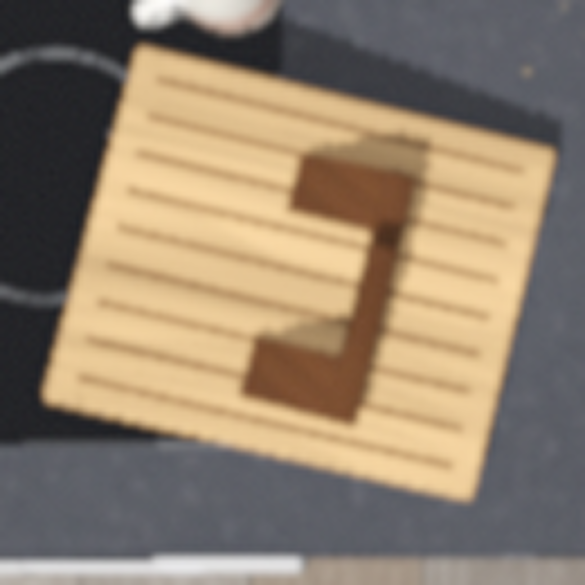

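```bash
cat > m4.py <<'E'
from h import *
q=lambda u,v:((u+.5)/4.5-.5+155,(v+.5)/4.5-.5+180)
def onb(p,z):
    o,d=ray("top",p);c=bp(0,0,z);X=o+d*((c-o)@nb)/(d@nb)-T;return np.array([X@xb,X@yb])*1e3
for b in((136,43),(556,150),(474,502),(41,403)):print("corner",onb(q(*b),0).round(1))
for b,z in(((301,155),2),((290,208),2),((256,337),2),((243,394),2),((354,421),28),((414,178),28)):print(b,onb(q(*b),z).round(1))
E
python3 m4.py
```

```text
corner [101.5 121.6]
corner [  99.9 -119. ]
corner [-100.5 -119.9]
corner [-101.2  121.4]
(301, 155) [62.9 18.4]
(290, 208) [33.  17.1]
(256, 337) [-40.   17.8]
(243, 394) [-71.7  17.1]
(354, 421) [-70.5 -44.8]
(414, 178) [ 63.5 -44.9]
```

The top crop shows the chock square on the board with its feet uphill and its origin about 29 mm below centre. It sits about 4 mm off towards board −x. There is plenty of time, so I'll re-grip it and shift it +4 mm.

Run:
```python
from h import *
g=np.array([.4868,.1719,.2312])+Rb[:,2]*r.grasp_offset
go("above",g,Rb,.1);go("at",g,Rb)
```

```text
above shift [  -0.4 -225.7   28.7] turn [ 7.99  0.13 -0.04] rows>= 5.5
at shift [-2.000e-01 -2.396e+02  1.277e+02] turn [ 7.99  0.13 -0.04] rows>= 6.5
```

Request:
arm_command:
  motion:
    - [0,-40,5,1,0,0]
    - [0,-80,10,3,0,0]
    - [0,-120,16,5,0,0]
    - [0,-160,20,7,0,0]
    - [0,-200,26,8,0,0]
    - [0,-225.7,28.7,8,0,0]
    - [0,-225.7,28.7,8,0,0]
    - [0,-225.7,28.7,8,0,0]
    - [0,-231,65,8,0,0]
    - [0,-237,105,8,0,0]
    - [0,-239.6,127,8,0,0]
    - [0,-239.6,127,8,0,0]
    - [0,-239.6,127,8,0,0]

```text
t: 8.23
ee_pos: [0.4861, 0.1711, 0.2312]
eef_rot: [-2.982, 0.365, -0.017]
force: [-0.3, -0.3, 0.1]
opening: 0.0421
finger_force: 0.0
```

Request:
arm_command:
  motion:
    - [0,0,0,0,0,0]
    - [0,0,0,0,0,0]
    - [0,0,0,0,0,0]
    - [0,0,0,0,0,0]
    - [0,0,0,0,0,0]
    - [0,0,0,0,0,0]
    - [0,0,0,0,0,0]
  grip: 5

```text
t: 8.82
ee_pos: [0.4871, 0.1714, 0.2331]
eef_rot: [-2.979, 0.364, -0.024]
force: [-1.3, -1.4, 8.5]
opening: 0.0178
finger_force: 25.0
```

Request:
arm_command:
  motion:
    - [0,0,-4,0,0,0]
    - [0,0,-10,0,0,0]
    - [2,0,-10,0,0,0]
    - [4,0,-10,0,0,0]
    - [4,0,-10,0,0,0]
    - [4,0,-5,0,0,0]
    - [4,0,-2,0,0,0]
    - [4,0,-1,0,0,0]
    - [4,0,0,0,0,0]
    - [4,0,0,0,0,0]

```text
t: 9.65
ee_pos: [0.4904, 0.1702, 0.2328]
eef_rot: [-2.981, 0.364, -0.021]
force: [-5.8, -5.8, 21.7]
opening: 0.0181
finger_force: 25.0
```

Request:
arm_command:
  motion:
    - [0,0,-1,0,0,0]
    - [0,0,-1.5,0,0,0]
    - [0,0,-1.5,0,0,0]

```text
t: 9.9
ee_pos: [0.4903, 0.1703, 0.2328]
eef_rot: [-2.981, 0.364, -0.021]
force: [0.0, -1.9, 2.7]
opening: 0.0178
finger_force: 25.0
```

Request:
arm_command:
  motion:
    - [0,0,0,0,0,0]
    - [0,0,0,0,0,0]
    - [0,0,0,0,0,0]
    - [0,0,0,0,0,0]
    - [0,0,0,0,0,0]
  grip: 42

```text
t: 10.32
ee_pos: [0.4905, 0.1703, 0.2331]
eef_rot: [-2.98, 0.364, -0.021]
force: [-0.1, -0.3, 0.5]
opening: 0.0417
finger_force: 0.0
```

Request:
arm_command:
  motion:
    - [0,0,-15,0,0,0]
    - [0,0,-45,0,0,0]
    - [0,0,-85,0,0,0]
    - [0,0,-120,0,0,0]
    - [0,40,-140,0,0,0]
    - [0,80,-150,-4,0,0]
    - [0,120,-160,-8,0,0]
    - [0,160,-160,-8,0,0]
    - [0,200,-160,-8,0,0]
    - [0,220,-160,-8,0,0]
    - [0,220,-160,-8,0,0]
    - [0,220,-160,-8,0,0]

```text
t: 11.32
ee_pos: [0.4328, -0.0637, 0.361]
eef_rot: [-3.117, 0.385, 0.004]
force: [-0.1, -0.0, -0.4]
opening: 0.0419
finger_force: 0.0
```

Run:
```python
from h import *
f={n:r.grab_frame(n)[:,:,::-1] for n in("scene","top")}
for n in f: cv2.imwrite(f"pics/{n}5.png",f[n])
b=cv2.resize(f["top"][180:310,155:285],None,fx=4.5,fy=4.5,interpolation=2)[110:450,200:450]
c=cv2.resize(f["scene"][125:225,330:430],None,fx=4.5,fy=4.5,interpolation=2)
cv=np.zeros((450,700,3),np.uint8);cv[:340,:250]=b;cv[:,250:]=c;cv2.imwrite("pics/c5.png",cv)
```

```text
(no output)
```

View pics/c5.png

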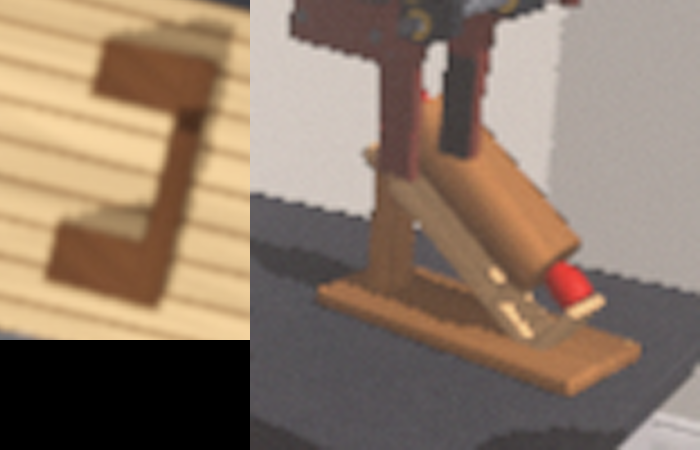

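Run:
```python
exec(open("m4.py").read().split("for b in((136")[0])
for b,z in(((305,148),2),((295,202),2),((260,330),2),((246,390),2),((355,415),28),((416,170),28)):print(b,onb(q(*b),z).round(1))
s2=lambda u,v:((u+.5)/3-.5+190,(v+.5)/3-.5+110)
t2=lambda u,v:((u+.5)/2.66-.5+150,(v+.5)/2.66-.5+180)
for z in(.0,.015):
    P=[onz("top",t2(*b),z) for b in((682,80),(648,289),(734,304))]
    a=P[0]-P[1];w=P[2]-P[1];print("foot z",z,np.linalg.norm(a),np.linalg.norm(w),"yaw",np.degrees(np.arctan2(a[1],a[0])),np.degrees(np.arctan2(w[1],w[0]))+90,"ctr",P[1]+a/2+w/2)
H=onz("top",(438.8,221.5),.1453);L=onz("top",(415.2,280.7),.0547);d=H-L
print("handles",H,L,"hlen",np.hypot(*d[:2]),"yaw",np.degrees(np.arctan2(d[1],d[0])),"mid",(H+L)/2)
A=tri(s2(523,106),(438.8,221.5));B=tri(s2(634,234),(415.2,280.7));print("tri",A,B,(A[0]+B[0])/2,np.linalg.norm(A[0]-B[0]))
h=cv2.cvtColor(cv2.imread("pics/top0.png"),cv2.COLOR_BGR2HSV)
```

```text
(305, 148) [67.2 17.2]
(295, 202) [36.8 15.3]
(260, 330) [-35.8  16.7]
(246, 390) [-69.2  16.1]
(355, 415) [-67.3 -44.5]
(416, 170) [ 68.  -44.9]
foot z 0.0 0.2031837462327127 0.08166968329199305 yaw -11.751743829769591 -10.450881079121785 ctr [ 0.47117629 -0.2515368   0.        ]
foot z 0.015 0.20023156250878887 0.08048305338569882 yaw -11.751743829769591 -10.450881079121814 ctr [ 0.47093311 -0.24685081  0.015     ]
handles [ 0.53364339 -0.25992489  0.1453    ] [ 0.40054736 -0.22967801  0.0547    ] hlen 0.1364896633531854 yaw -12.803358180874996 mid [ 0.46709538 -0.24480145  0.1       ]
tri (array([ 0.53503209, -0.25794448,  0.14826566]), np.float64(0.0037257941098090366)) (array([ 0.40189164, -0.22827707,  0.05732545]), np.float64(0.00263432725840965)) [ 0.46846186 -0.24311077  0.10279556] 0.16394101298283847
```

```bash
cat >> h.py <<'E'
yp=np.radians(-12.2);sp=np.array([np.cos(yp),np.sin(yp),0]);c35,s35=np.cos(np.radians(35)),np.sin(np.radians(35))
PC=np.array([.469,-.2455,.100]);Rp=Rt(sp*c35+[0,0,s35],sp*s35-[0,0,c35])
E
python3 -c "
from h import *
go('preg',PC,Rp,.1)"
```

```text
preg shift [-72.1 173.6  45.6] turn [ 0.51 35.13 -1.68] rows>= 4.9
```

Request:
arm_command:
  motion:
    - [-10,35,5,0,5,0]
    - [-25,70,15,0,12,0]
    - [-40,105,25,0,19,-1]
    - [-55,140,35,0.3,26,-1]
    - [-65,165,42,0.5,32,-1.5]
    - [-72,173.6,45.6,0.5,35.1,-1.7]
    - [-72,173.6,45.6,0.5,35.1,-1.7]
    - [-72,173.6,45.6,0.5,35.1,-1.7]
    - [-72,173.6,45.6,0.5,35.1,-1.7]
    - [-72,173.6,45.6,0.5,35.1,-1.7]
  grip: 84

```text
t: 12.25
ee_pos: [0.3295, -0.2048, 0.3179]
eef_rot: [2.965, -0.304, 0.882]
force: [1.2, 0.1, -0.7]
opening: 0.0839
finger_force: 0.0
```

Run:
```python
from h import *
go('preg',PC,Rp,.1);go('at',PC,Rp)
f={n:r.grab_frame(n)[:,:,::-1] for n in("scene","top")}
for n in f: cv2.imwrite(f"pics/{n}6.png",f[n])
a=cv2.resize(f["scene"][95:230,320:440],None,fx=3.2,fy=3.2,interpolation=2)
b=cv2.resize(f["top"][185:315,370:490],(384,432),interpolation=2)
cv2.imwrite("pics/c6.png",np.hstack([a,b]))
```

```text
preg shift [-6.3 10.3 -1.7] turn [-1.65  2.01 -0.02] rows>= 0.4
at shift [-2.8 13.2 98.2] turn [-1.65  2.01 -0.02] rows>= 2.4
```

View pics/c6.png

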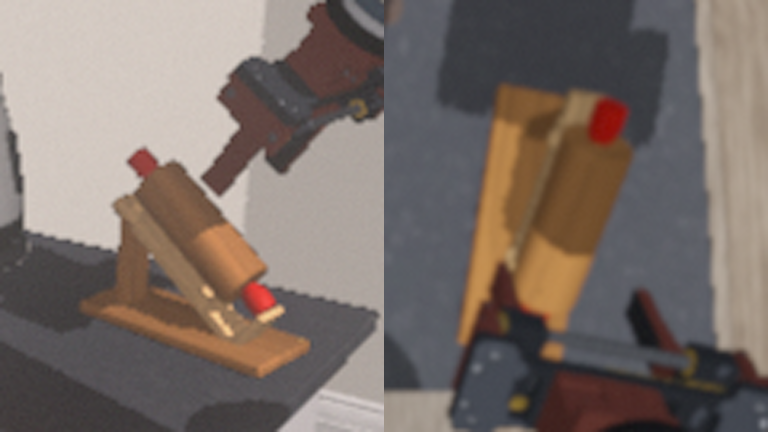

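The gripper is square to the pin and the fingers straddle it, about 10 mm short in tool y. I'll hold briefly to see whether it settles.

Request:
arm_command:
  motion:
    - [0,0,0,0,0,0]
    - [0,0,0,0,0,0]

```text
t: 12.52
ee_pos: [0.3296, -0.2046, 0.318]
eef_rot: [2.968, -0.305, 0.878]
force: [0.1, 0.3, -0.4]
opening: 0.084
finger_force: 0.0
```

```bash
python3 -c "
from h import *
go('preg',PC,Rp,.1);go('at',PC,Rp)"
```

```text
preg shift [-6.4 10.5 -1.7] turn [-1.7   2.18 -0.07] rows>= 0.4
at shift [-2.6 13.4 98.2] turn [-1.7   2.18 -0.07] rows>= 2.4
```

Request:
arm_command:
  motion:
    - [-6.4,10.5,-1.7,-1.7,2.2,0]
    - [-6.4,10.5,-1.7,-1.7,2.2,0]
    - [-6.4,10.5,-1.7,-1.7,2.2,0]
    - [-6.4,10.5,-1.7,-1.7,2.2,0]
    - [-6.4,10.5,-1.7,-1.7,2.2,0]

```text
t: 12.93
ee_pos: [0.3211, -0.2138, 0.3157]
eef_rot: [2.919, -0.314, 0.922]
force: [0.4, 0.0, -0.4]
opening: 0.0841
finger_force: 0.0
```

```bash
python3 -c "
from h import *
go('preg',PC,Rp,.1);go('at',PC,Rp);print(r.get_state()['joints'].round(3))"
```

```text
preg shift [ 0.2 -0.3  0.1] turn [ 0.02 -0.05 -0.08] rows>= 0.0
at shift [ 1.000e-01 -4.000e-01  1.001e+02] turn [ 0.02 -0.05 -0.08] rows>= 2.4
[-0.709  0.196  2.348  1.416  0.28  -0.254]
```

Request:
arm_command:
  motion:
    - [0,0,25,0,0,0]
    - [0,0,50,0,0,0]
    - [0,0,75,0,0,0]
    - [0,0,92,0,0,0]
    - [0,0,100,0,0,0]
    - [0,0,100,0,0,0]
    - [0,0,100,0,0,0]

```text
t: 13.52
ee_pos: [0.377, -0.226, 0.2333]
eef_rot: [2.921, -0.314, 0.921]
force: [-0.5, 0.7, -0.3]
opening: 0.0841
finger_force: 0.0
```

```bash
python3 -c "
from h import *
go('at',PC,Rp);s=r.get_state();print(s['joints'].round(3),s['force'])"
```

```text
at shift [ 0.6 -0.4 -0.2] turn [-0.01  0.01 -0.09] rows>= 0.0
[-0.636  0.468  2.275  2.18   0.291 -0.981] [-0.52805907  0.73521272 -0.34676686]
```

Request:
arm_command:
  motion:
    - [0,0,0,0,0,0]
    - [0,0,0,0,0,0]
    - [0,0,0,0,0,0]
    - [0,0,0,0,0,0]
    - [0,0,0,0,0,0]
    - [0,0,0,0,0,0]
    - [0,0,0,0,0,0]
    - [0,0,0,0,0,0]
    - [0,0,0,0,0,0]
  grip: 35
  squeeze: 30

```text
t: 14.27
ee_pos: [0.3767, -0.2267, 0.234]
eef_rot: [2.918, -0.316, 0.922]
force: [-4.5, -1.5, 6.6]
opening: 0.0495
finger_force: 30.0
```

Request:
arm_command:
  motion:
    - [0,0,-10,0,0,0]
    - [0,0,-30,0,0,0]
    - [0,0,-55,0,0,0]
    - [0,0,-80,0,0,0]
    - [0,0,-100,0,0,0]
    - [0,0,-100,0,0,0]
    - [0,0,-100,0,0,0]

```text
t: 14.85
ee_pos: [0.3199, -0.2138, 0.3163]
eef_rot: [2.917, -0.315, 0.923]
force: [0.7, -0.0, -2.3]
opening: 0.0496
finger_force: 30.0
```

Run:
```python
from h import *
s=r.get_state();print(s['opening'],s['force'],s['joints'].round(3))
Rl=Rt(xb,(0,0,-1))
go('mid',(.5,-.02,.22),Rl);go('above',bp(0,38,25),Rb,.08)
```

```text
0.049560631151959064 [ 0.70895452 -0.04307586 -2.32599106] [-0.711  0.193  2.35   1.417  0.28  -0.257]
mid shift [ 148.8 -227.7   22.4] turn [ -0.43 -35.12   1.53] rows>= 6.5
above shift [  64.9 -478.1   51.6] turn [  7.32 -34.95   3.98] rows>= 11.6
```

Request:
arm_command:
  motion:
    - [10,-15,0,0,-3,0]
    - [25,-40,2,0,-7,0.2]
    - [42,-65,5,0,-11,0.5]
    - [58,-90,8,-0.1,-15,0.7]
    - [75,-115,11,-0.2,-19,0.9]
    - [92,-140,14,-0.3,-23,1.1]
    - [108,-165,17,-0.3,-27,1.3]
    - [125,-190,20,-0.4,-31,1.4]
    - [140,-215,22,-0.4,-34,1.5]
    - [149,-228,22.4,-0.4,-35.1,1.5]
    - [149,-228,22.4,-0.4,-35.1,1.5]
    - [149,-228,22.4,-0.4,-35.1,1.5]
    - [149,-228,22.4,-0.4,-35.1,1.5]

```text
t: 15.93
ee_pos: [0.5058, -0.0161, 0.384]
eef_rot: [-3.115, 0.372, -0.006]
force: [1.1, -0.2, -2.7]
opening: 0.049
finger_force: 30.0
```

Run:
```python
from h import *
s=r.get_state();print(s['opening'],s['force'],s['joints'].round(3))
go('above',bp(0,38,25),Rb,.08)
```

```text
0.04896556872304139 [ 1.08622881 -0.17882277 -2.67098146] [-0.056  0.276  1.908  0.006  0.953  1.749]
above shift [ -62.4 -243.5   74.1] turn [ 7.71 -0.15  0.29] rows>= 6.3
```

Request:
arm_command:
  motion:
    - [-8,-30,0,0,0,0]
    - [-18,-70,0,1,0,0]
    - [-28,-110,5,3,0,0]
    - [-38,-150,15,5,0,0]
    - [-48,-190,25,6.5,0,0.2]
    - [-58,-225,45,7.7,-0.1,0.3]
    - [-62.4,-243.5,65,7.7,-0.15,0.3]
    - [-62.4,-243.5,74,7.7,-0.15,0.3]
    - [-62.4,-243.5,74,7.7,-0.15,0.3]
    - [-62.4,-243.5,74,7.7,-0.15,0.3]
    - [-62.4,-243.5,74,7.7,-0.15,0.3]

```text
t: 16.85
ee_pos: [0.4991, 0.2306, 0.3093]
eef_rot: [-2.983, 0.372, -0.019]
force: [0.6, 0.2, -2.6]
opening: 0.0497
finger_force: 30.0
```

Run:
```python
from h import *
s=r.get_state();print(s['opening'],s['force'],s['joints'].round(3))
go('at',bp(0,38,25),Rb)
f={n:r.grab_frame(n)[:,:,::-1] for n in("scene","top")}
for n in f: cv2.imwrite(f"pics/{n}7.png",f[n])
a=cv2.resize(f["scene"][130:310,190:360],None,fx=2.4,fy=2.4,interpolation=2)
b=cv2.resize(f["top"][170:310,145:285],(432,432),interpolation=2)[:,:390]
cv2.imwrite("pics/c7.png",np.hstack([a,b]))
# pin handle centres in the scene view
im=f["scene"][:,:,::-1].astype(int);m=((im[...,0]>100)&(im[...,1]<55)&(im[...,2]<55)&(im[...,0]>2.5*im[...,1])).astype(np.uint8)
k,_,st,ce=cv2.connectedComponentsWithStats(m);print([(st[i].tolist(),ce[i].round(1).tolist()) for i in range(1,k) if st[i][4]>10])
g=s['ee_pos']+R.from_rotvec(s['eef_rot']).as_matrix()[:,2]*r.grasp_offset
print(proj("scene",[g+xb*.079,g-xb*.079,g]),proj("top",[g+xb*.079,g-xb*.079]))
```

```text
0.04972326222821223 [ 0.6346222   0.1710861  -2.57636311] [0.385 0.435 1.886 0.164 0.75  2.088]
at shift [ 2.7 -6.3 79.1] turn [ 0.22  0.2  -0.33] rows>= 1.9
[([289, 223, 15, 12, 100], [296.4, 228.1])]
[[246.48502131 200.73419146]
 [296.25047177 225.80863615]
 [270.05888001 212.61158363]] [[215.8432588  203.37155948]
 [198.1400714  272.68434344]]
```

View pics/c7.png

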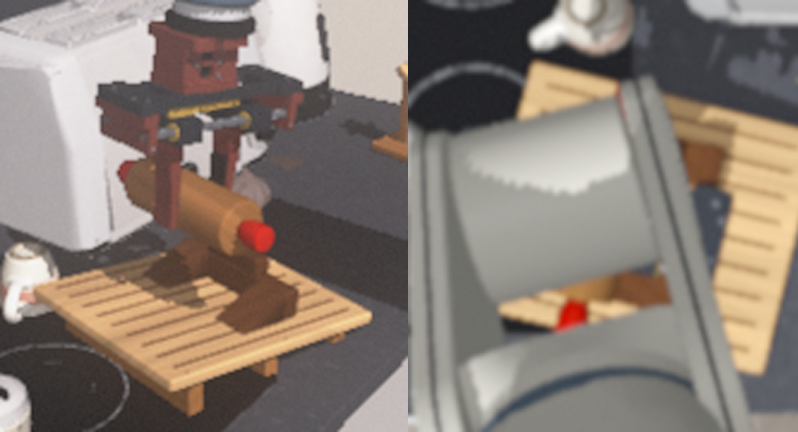

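The pin is level across the board just above the chock, and its near handle is at (296,228) px, within about 2 px of prediction. I'll lower it about 10 mm uphill of the contact line.

Request:
arm_command:
  motion:
    - [2.7,-6.3,15,0.2,0.2,-0.3]
    - [2.7,-6.3,40,0.2,0.2,-0.3]
    - [2.7,-6.3,60,0.2,0.2,-0.3]
    - [2.7,-6.3,70,0.2,0.2,-0.3]
    - [2.7,-6.3,74,0.2,0.2,-0.3]
    - [2.7,-6.3,74,0.2,0.2,-0.3]
    - [2.7,-6.3,74,0.2,0.2,-0.3]

```text
t: 17.53
ee_pos: [0.5057, 0.2463, 0.2376]
eef_rot: [-2.981, 0.364, -0.028]
force: [-0.3, 0.4, -2.7]
opening: 0.0492
finger_force: 30.0
```

Run:
```python
from h import *
s=r.get_state();print(s['opening'],s['force'],s['joints'].round(3))
go('at',bp(0,38,25),Rb)
```

```text
0.049157081617186134 [-0.30397117  0.35865284 -2.74551493] [0.407 0.567 1.886 0.193 0.612 2.067]
at shift [-0.2  0.7  5.8] turn [-0.02 -0.08 -0.  ] rows>= 0.1
```

Request:
arm_command:
  motion:
    - [0,0,1.5,0,0,0]
    - [0,0,3,0,0,0]
    - [0,0,4,0,0,0]
    - [0,0,4,0,0,0]

```text
t: 17.87
ee_pos: [0.5058, 0.2468, 0.2357]
eef_rot: [-2.98, 0.362, -0.029]
force: [-7.0, -7.1, 22.1]
opening: 0.0493
finger_force: 30.0
```

Request:
arm_command:
  motion:
    - [0,0,0.5,0,0,0]
    - [0,0,1,0,0,0]
    - [0,0,1,0,0,0]

```text
t: 18.12
ee_pos: [0.5058, 0.2468, 0.2357]
eef_rot: [-2.98, 0.362, -0.029]
force: [-10.4, -10.3, 33.4]
opening: 0.0495
finger_force: 30.0
```

Contact came early: the pin sits about 4 mm low in the grasp, which matches the earlier scene-view hint. I'll ease off to a light touch, then slide downhill against the feet.

Request:
arm_command:
  motion:
    - [0,0,-1.5,0,0,0]
    - [0,0,-3,0,0,0]
    - [0,0,-3,0,0,0]

```text
t: 18.37
ee_pos: [0.5056, 0.2468, 0.2358]
eef_rot: [-2.98, 0.363, -0.029]
force: [-3.1, -3.2, 11.7]
opening: 0.0496
finger_force: 30.0
```

Request:
arm_command:
  motion:
    - [0,1,0,0,0,0]
    - [0,2,0,0,0,0]
    - [0,3,0,0,0,0]
    - [0,4,0,0,0,0]
    - [0,4,0,0,0,0]

```text
t: 18.78
ee_pos: [0.5053, 0.2438, 0.2354]
eef_rot: [-2.979, 0.363, -0.031]
force: [-0.2, 2.4, 7.4]
opening: 0.0495
finger_force: 30.0
```

Run:
```python
from h import *
s=r.get_state();print(s['opening'],s['force'],s['wrist_torque'])
go('at',bp(0,28,29),Rb)
```

```text
0.04950233894902244 [-0.22004781  2.40686139  7.37438659] [0.71166048 0.0553319  0.0365022 ]
at shift [-0.4  8.  -0.1] turn [-0.15 -0.19  0.02] rows>= 0.2
```

Request:
arm_command:
  motion:
    - [0,1,-0.5,0,0,0]
    - [0,2,-1,0,0,0]
    - [0,3,-1,0,0,0]
    - [0,4,-1,0,0,0]
    - [0,4,-1,0,0,0]

```text
t: 19.2
ee_pos: [0.5035, 0.2389, 0.2347]
eef_rot: [-2.981, 0.363, -0.027]
force: [1.4, 2.1, 2.6]
opening: 0.0493
finger_force: 30.0
```

Request:
arm_command:
  motion:
    - [0,1,0,0,0,0]
    - [0,2,0,0,0,0]
    - [0,2,0,0,0,0]

```text
t: 19.45
ee_pos: [0.503, 0.2369, 0.2344]
eef_rot: [-2.981, 0.363, -0.027]
force: [1.1, 2.1, 3.0]
opening: 0.0493
finger_force: 30.0
```

Request:
arm_command:
  motion:
    - [0,1,0,0,0,0]
    - [0,2,0,0,0,0]
    - [0,2,0,0,0,0]

```text
t: 19.7
ee_pos: [0.5025, 0.2351, 0.2341]
eef_rot: [-2.981, 0.363, -0.027]
force: [0.3, 3.2, 4.1]
opening: 0.0496
finger_force: 30.0
```

Run:
```python
from h import *
s=r.get_state();print(s['force'],s['wrist_torque'])
go('at',bp(0,28,29),Rb)
```

```text
[0.27894909 3.21581123 4.07787278] [ 0.62060684 -0.22212684  0.01238502]
at shift [ 0.3 -1.3 -0. ] turn [ 0.01 -0.05  0.02] rows>= 0.0
```

Request:
arm_command:
  motion:
    - [0,1,0,0,0,0]
    - [0,1.5,0,0,0,0]
    - [0,1.5,0,0,0,0]

```text
t: 19.95
ee_pos: [0.5021, 0.2336, 0.2339]
eef_rot: [-2.981, 0.363, -0.027]
force: [1.0, 3.2, 4.7]
opening: 0.0491
finger_force: 30.0
```

Run:
```python
from h import *
s=r.get_state();print(s['force'],s['wrist_torque'])
go('at',bp(0,28,29),Rb)
f=r.grab_frame("scene")[:,:,::-1];cv2.imwrite("pics/s8.png",f)
cv2.imwrite("pics/c8.png",cv2.resize(f[180:310,200:350],None,fx=4.5,fy=4.5,interpolation=2))
```

```text
[0.98713946 3.23789327 4.72861227] [ 0.77400862 -0.21672989  0.03700552]
at shift [ 0.3 -2.8 -0. ] turn [ 0.01 -0.04  0.02] rows>= 0.1
```

View pics/c8.png

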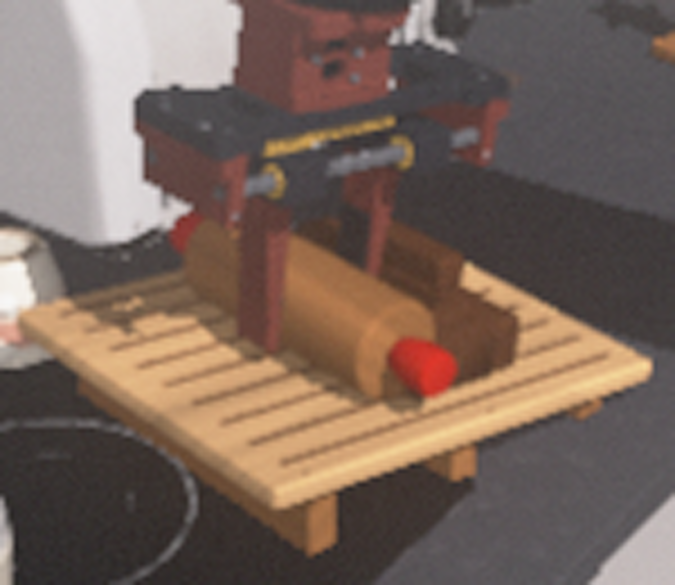

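The pin lies across the board against the feet side of the chock, centred on it. Before releasing, I'll confirm contact by checking whether the chock's bar end moved between the two scene frames.

Run:
```python
from h import *
a=cv2.imread("pics/scene5.png",0);a7=cv2.imread("pics/scene7.png",0);b=cv2.imread("pics/s8.png",0)
for n,A in(("5",a),("7",a7)):
    for (x0,x1,y0,y1) in((302,320,238,268),(305,320,240,266)):
        t=b[y0:y1,x0:x1];m=cv2.matchTemplate(cv2.resize(A[y0-8:y1+8,x0-8:x1+8],None,fx=5,fy=5,interpolation=2),cv2.resize(t,None,fx=5,fy=5,interpolation=2),5)
        _,v,_,l=cv2.minMaxLoc(m);print(n,round(v,3),"moved px",(8-l[0]/5,8-l[1]/5))
o=bp(0,-40,14);print("px for 2mm downhill",proj("scene",[o])-proj("scene",[o+yb*.002]))
```

```text
5 0.97 moved px (0.40000000000000036, 0.0)
5 0.973 moved px (0.40000000000000036, 0.0)
7 0.982 moved px (0.5999999999999996, 0.0)
7 0.981 moved px (0.5999999999999996, 0.0)
px for 2mm downhill [[ 0.65565481 -0.18874881]]
```

The chock moved about 1.5–2 mm downhill, so the pin is bearing on the feet. Now I'll release and retreat along the tool axis.

Request:
arm_command:
  motion:
    - [0,0,-0.4,0,0,0]
    - [0,0,-0.4,0,0,0]
    - [0,0,-0.4,0,0,0]
    - [0,0,-0.4,0,0,0]

```text
t: 20.33
ee_pos: [0.5018, 0.2333, 0.2339]
eef_rot: [-2.982, 0.363, -0.025]
force: [2.1, -0.1, 1.1]
opening: 0.0494
finger_force: 30.0
```

Request:
arm_command:
  motion:
    - [0,0,0,0,0,0]
    - [0,0,0,0,0,0]
    - [0,0,0,0,0,0]
    - [0,0,0,0,0,0]
    - [0,0,0,0,0,0]
    - [0,0,0,0,0,0]
  grip: 63

```text
t: 20.83
ee_pos: [0.5018, 0.2335, 0.234]
eef_rot: [-2.982, 0.363, -0.025]
force: [-0.5, 0.2, 0.6]
opening: 0.0629
finger_force: 0.0
```

Request:
arm_command:
  motion:
    - [0,0,-6,0,0,0]
    - [0,0,-18,0,0,0]
    - [0,0,-35,0,0,0]
    - [0,0,-60,0,0,0]
    - [0,0,-90,0,0,0]
    - [0,0,-125,0,0,0]
    - [0,0,-150,0,0,0]
    - [0,40,-160,0,0,0]
    - [0,80,-160,0,0,0]
    - [0,120,-160,0,0,0]
    - [0,160,-160,0,0,0]
    - [0,200,-160,0,0,0]
    - [0,240,-160,0,0,0]
    - [0,280,-160,0,0,0]
    - [0,280,-160,0,0,0]
    - [0,280,-160,0,0,0]

```text
t: 22.17
ee_pos: [0.4295, -0.059, 0.3545]
eef_rot: [-2.981, 0.37, -0.027]
force: [0.2, 0.1, -0.2]
opening: 0.0629
finger_force: 0.0
```

Run:
```python
from h import *
f={n:r.grab_frame(n)[:,:,::-1] for n in("scene","top")}
for n in f: cv2.imwrite(f"pics/{n}9.png",f[n])
a=cv2.resize(f["scene"][170:310,190:350],None,fx=2.5,fy=2.5,interpolation=2)
b=cv2.resize(f["top"][170:310,145:285],None,fx=2.5,fy=2.5,interpolation=2)
cv2.imwrite("pics/c9.png",np.hstack([a,b]));print(r.get_state()["ee_pos"])
```

```text
[ 0.43022684 -0.05701977  0.3545733 ]
```

View pics/c9.png

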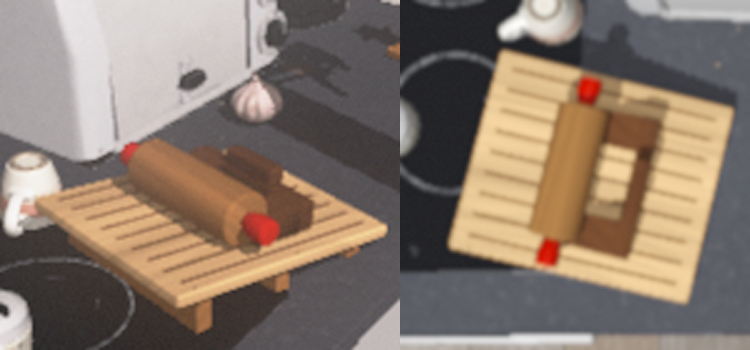

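The pin rests against both feet, square to the chock and centred, with its handles at (589,90) and (548,252) in the crop. The mug and garlic are where they were. I'll do one more stillness check and then hand in.

Request:
arm_command:
  motion:
    - [0,0,0,0,0,0]
    - [0,0,0,0,0,0]
    - [0,0,0,0,0,0]
    - [0,0,0,0,0,0]
    - [0,0,0,0,0,0]
    - [0,0,0,0,0,0]
    - [0,0,0,0,0,0]
    - [0,0,0,0,0,0]

```text
t: 22.93
ee_pos: [0.4301, -0.0571, 0.3537]
eef_rot: [-2.981, 0.363, -0.026]
force: [0.0, -1.2, 0.4]
opening: 0.0631
finger_force: 0.0
```

Run:
```python
exec(open("m4.py").read().split("for b in((136")[0])
def red(im):
    im=im.astype(int);m=((im[...,0]>120)&(im[...,1]<60)&(im[...,2]<60)).astype(np.uint8);m[:,300:]=0
    k,_,st,ce=cv2.connectedComponentsWithStats(m);return [ce[i] for i in range(1,k) if st[i][4]>15]
a=red(cv2.imread("pics/top9.png")[:,:,::-1]);b=red(r.grab_frame("top"))
for p in (a,b):print([(np.round(c,2),onb(c,25).round(1)) for c in p])
if len(a)==len(b)==2 and np.abs(np.array(a)-b).max()<.4: r.sign_off();print("signed")
```

```text
[(array([220.21, 206.02]), array([79.6, 25.1])), (array([204.09, 270.52]), array([-80.4,  24.5]))]
[(array([220.21, 206.02]), array([79.6, 25.1])), (array([204.07, 270.44]), array([-80.2,  24.6]))]
the job is handed in; nothing more can be done
signed
```

I handed the job in at about 23 s: the chock is centred and square on the board with its feet uphill, and the pin rests still against both feet, centred on it to within about 1 mm by the top camera; the garlic, egg timer and mug were not touched.

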